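Reset the inspection fixture and hold an off-centre cast bracket level over its window

ROBOT

A 6-joint arm with a two-finger parallel gripper is mounted at the origin on the work surface. World frame = base frame: x ahead of the robot, y to its left, z up, the work surface at z = 0. Lengths are in m, angles in degrees, forces in N, time in s.
With the tool pointing down it reaches from about 0.4 to 0.825 m from the base axis. Payload 7 kg.
Tool frame: the origin (TCP) lies midway between the tips of the shut fingers; the grasp point (between the pads) lies 19 mm behind it; x points along the fingers, z is the direction in which the jaws open and shut, and the axes are right-handed (so a half turn about x gives the same grasp; the last joint's range is limited). The gripper opens to 88 mm and grips with 3 to 60 N. Pads are 19 mm wide; open, the fingers measure 130 mm over their backs; the gripper's body (78 mm by 193 mm) begins 47 mm behind the grasp point.
Start: joints at [92.08, 20.546, 0.682, 0, -70.136, -16.507], TCP at [0.168, 0.654, 0.227] pointing down, gripper open.
Joint ranges: [-176.03, 176.03], [-82.01, 121.73], [-58.28, 71.71], [-173.87, 95.51], [-174.79, -0.11], [-173.66, 173.66]. Speed limits (degrees/s): [136.94, 136.94, 172.46, 180, 180, 180].

INTERFACE

Orientations are given as [roll, pitch, yaw] about the fixed x, y, z axes, in that order (R = Rz(yaw) Ry(pitch) Rx(roll)).
In Python, from plant import get_state, capture, close_job gives the robot as it stands.
- The arm moves only by the tool play_rows, never from a script. Its argument "series" is one flat list of numbers, 4 for each row, row after row: the shift along the tool's x, y, z in m, then the turn about the tool's x in rad. In form: [tx, ty, tz, spin, tx, ty, tz, spin, ...]. A call has exactly 5 rows; each row shifts and turns the commanded pose from where the row before left it, along the tool's axes as they then stand; what a row does not reach is not made up. A row lasts 1/12 s, in which the tool goes at most 41.7 mm and 7.16 degrees, less where a joint would pass 70% of its speed; a pose out of reach is approached as far as the arm can. A call is refused whole if a number of a shift passes 0.0417 or a number of a turn 0.125, either way. A call with a gripper value outside its range is refused whole. "jaw" is the opening in per cent of the stroke, from 0 (shut) to 100 (fully open), set as the call begins (left out, the last holds). The fingers move at their own pace and stop on an object; "squeeze" is the grip in N (left out, the last holds). Time passes only in rows, so rows that do not move let the fingers close, or fill a call up. It gives the time, the measured TCP pose, the force and the opening at its end, in the units of the state.
- get_state(): the state, without advancing time (a new reading comes with each control period).
- capture(name): name is "side" or "top"; returns a dict with "img" (480x640x3 uint8, blue, green, red), "K" (3x3 intrinsics, pixels), "world_from_camera" (4x4, takes a point from camera to world coordinates). Camera axes: x right, y down, z forward; pixel columns grow to the right and rows downward; lengths in m; the calibration is good to about 2 mm. A picture is of the moment at which its call begins. There is no depth.
- close_job(): hands the job in, once; it reports no verdict.
The state is a dict: "time_s": time; "joints": joint angles; "qd": joint speeds; "joint_torque": joint torques, N m; "tcp_pos": TCP position; "eef_rot": TCP orientation; "contact_force": force on the tool from outside, world axes, zero at the start; "moment": the same for the moment, N m; "gripper_width": finger opening in m.
Only numpy, scipy, OpenCV 4.12 (cv2) and the standard library are available. Lean on these libraries where they do the work, as an engineer would, in place of code of your own. Each camera call takes 0.05 s, during which the arm holds its last target.

TASK

Take the stylus out of its holder, push the recessed red reset button of the inspection fixture all the way in with its tip, and stand the stylus fully back in its holder. Then pick up the cast bracket by its balance point on the arm and hold it level and still about 60 mm above the fixture's dark glass window, lined up with the window's outline with the heavy block over the wide part; the program finishes while still holding it there. Leave everything else on the bench where it is.

Things in the scene. Friction and masses are not known exactly. Their poses are not given: they have to be found in the camera images.
- fixture: White fixture fixed to the bench, 150 (its x) x 240 mm (its y), deck top at 44 mm; origin: centre of its underside. A grey console strip 46 mm wide along its -x edge rises to 60 mm; nothing else stands on the deck. Flush in the deck, edged yellow, a dark window in the bracket's outline: wide part 64 x 46 mm towards +y (for the block), narrow part 28 mm wide towards -y (for the arm).
- nest (a point): Point on top of the window glass (45.5 mm above the bench) over which the bracket's balance point belongs, at fixture (25, 25, 45.5) mm; axes as the fixture's. The centre of the window's wide part is 50 mm from it towards +y.
- button_top (a point): Centre of the top of the red reset button, 14 mm across, sunk 10 mm below the top of the console strip in a round hole of 18 mm, at fixture (-52, 60, 50) mm. Pressed straight down; moves with the button.
- button (a joint): Travel of the reset button in m: 0 out, 0.005 fully in. Spring: 4.5 N fully in; comes back when let go.
- bracket: Loose cast bracket lying flat, 0.45-0.65 kg, 196 mm long along its y, z up. At +y a heavy copper-based finned block 64 (x) x 44 (y) x 36 mm high; from it towards -y an aluminium arm 24 mm wide, 30 mm high, ending in a round boss of 30 mm. Origin: on the underside, below the balance point, which is on the arm 28 mm from the block's face (72 mm from the block's far end). Grip the arm across x there.
- bracket_balance (a point): The bracket's balance point (centre of mass), inside the arm, 16 mm above the underside and above the bracket's origin.
- bracket_block (a point): Centre of the block's underside, at bracket (0, 50, 0) mm.
- stylus: Loose stylus, 40 g, 123 mm long, standing tip down in the holder. Origin: the very tip; z up along it. Steel rod 6 mm across from 0 to 45 mm, black collar 26 mm across to 51 mm, round blue handle (white band) 14 mm across to 123 mm. In the holder the collar rests on its top, the tip 5 mm above the bench.
- holder: Black square stylus holder, fixed to the bench, 56 x 56 mm, 50 mm high, with a round upright hole of 15 mm through its centre. Origin: centre of its underside.
- board: Loose green circuit board with parts, 80 x 100 mm, up to 16 mm high; a bystander. Origin: centre of its underside.
- parts_tray: Loose open black tray with small green connectors, 110 x 150 x 35 mm; a bystander. Origin: centre of its underside.
- jar: Loose jar with a white cap, 50 mm across, 50 mm high; a bystander. Origin: centre of its underside.
- screwdriver: Loose screwdriver with an orange handle lying along its x, about 200 mm long; a bystander.
- bottle: Loose bottle with a blue cap, 60 mm across, 130 mm high; a bystander. Origin: centre of its underside.
Mind the look-alikes: they are no part of the job. There is more than one size of the bracket; the job needs the smallest.

How it is judged (in metres and radians):
On the way, in this order (a step that is already met when the one before it is completed fails the run):
1. the reset button is pushed in with the stylus, the bracket still lying where it was (value of joint button above 0.004 m and contact force between stylus and button_c0 above 1 N and distance of bracket from where it was at the start of the episode below 0.03 m), for 0.1 s.
2. the stylus stands fully back in its holder, let go, the button is out again and the bracket still lies where it was (horizontal distance between stylus and holder below 0.008 m and z of stylus in the frame of holder below 0.009 m and angle between stylus's own z axis and vertical below 0.15 rad and contact force between the fingers and stylus below 0.1 N and value of joint button below 0.001 m and distance of bracket from where it was at the start of the episode below 0.03 m), for 0.2 s.
At the end, for the whole second after the job is handed in: Bracket held in the fingers within 20 mm of its balance point, still, level to 0.1 rad, clear of the fixture, 35-85 mm over the glass, within 18 mm of the nest point per fixture axis and 0.15 rad, block over the wide part; button out; stylus let go and upright in its holder; others within 30 mm (horizontal distance between stylus and holder below 0.008 m and z of stylus in the frame of holder below 0.009 m and angle between stylus's own z axis and vertical below 0.15 rad and contact force between the fingers and stylus below 0.1 N and contact force between the fingers and bracket above 1 N and contact force between bracket and fixture below 0.1 N and horizontal distance between the grasp point and bracket_balance below 0.02 m and angle between bracket's own z axis and vertical below 0.1 rad and linear speed of bracket below 0.02 m/s and x of bracket in the frame of nest between -0.018 and 0.018 m and y of bracket in the frame of nest between -0.018 and 0.018 m and z of bracket in the frame of nest between 0.035 and 0.085 m and angle between the y axis of bracket and the y axis of fixture, either way round below 0.15 rad and y of bracket_block in the frame of nest above 0.02 m and value of joint button below 0.001 m and distance of each of board, parts_tray, jar, screwdriver, bottle from where it was at the start of the episode below 0.03 m); the arm keeps its last pose, push and grip.
It fails at once if a bystander is moved by more than 30 mm (distance of any of board, parts_tray, jar, screwdriver, bottle from where it was at the start of the episode above 0.03 m).
It fails at once if the bracket tips by more than 0.5 rad (angle between bracket's own z axis and vertical above 0.5 rad).
It also fails if it takes over 58 s, if anything falls off the work surface, if the arm or the gripper's body presses on something with over 40 N, if the wrist force passes 120 N, or if a joint passes its speed limit or range.

## Working session

There is one attempt and no reset: what is moved stays moved. The work goes in short steps, Python scripts to look and compute and a tool call to move; the robot and the scene stay as the last step left them, time stands still between calls to the robot, and variables do not carry over. Pictures are saved under pics/ and viewed, and the job is handed in when it is done.

Besides the shell and the picture viewer there is one more tool, called after ">>>" as name(argument=value, ...) on one line, values as JSON. play_rows: Moves the arm, as the interface text tells. Its arguments: {"type":"object","properties":{"series":{"type":"array","items":{"type":"number"}},"jaw":{"type":"number"},"squeeze":{"type":"number"}},"required":["series"]}

```bash
mkdir -p pics; ls; cat > h.py <<'E'
import numpy as np,cv2
from plant import *
def snap(n,f):
    c=capture(n); cv2.imwrite('pics/%s.png'%f,c['img']); np.savez('pics/%s.npz'%f,K=c['K'],T=c['world_from_camera'],img=c['img']); return c
def ld(f):
    return np.load('pics/%s.npz'%f)
def px2w(f,u,v,z):
    c=ld(f);K=c['K'];T=c['T'];d=T[:3,:3]@np.linalg.inv(K)@[u,v,1];o=T[:3,3];return o+d*(z-o[2])/d[2]
def w2px(f,p):
    c=ld(f);T=np.linalg.inv(c['T']);q=c['K']@(T[:3,:3]@np.asarray(p)+T[:3,3]);return q[:2]/q[2]
def crop(f,u0,v0,u1,v1,s,o):
    cv2.imwrite('pics/%s.png'%o,cv2.resize(ld(f)['img'][v0:v1,u0:u1],None,fx=s,fy=s,interpolation=cv2.INTER_CUBIC))
E
python3 - <<'E'
from h import *
print(get_state())
for n in('top','side'):
    c=snap(n,n+'0'); print(c['K'],c['world_from_camera'])
E
```

```text
pics
{'time_s': 0.0, 'joints': array([ 9.20800973e+01,  2.05929410e+01,  6.34553198e-01, -2.10048082e-02,
       -7.01359875e+01, -1.65072656e+01]), 'qd': array([-0.10744816,  0.02307522, -0.08410191,  0.02461906,  0.03304831,
        0.02691888]), 'joint_torque': array([ 9.10825838e-04, -5.82715559e+01,  2.93052864e+01,  6.99683726e+00,
        6.99693774e-03, -1.61065159e-04]), 'tcp_pos': array([0.16807004, 0.65323922, 0.22560883]), 'eef_rot': array([  4.69155336,  89.90358052, -99.74276842]), 'contact_force': array([-0.07460711,  0.02471694,  0.20585322]), 'moment': array([ 0.04793095, -0.01642136, -0.06943145]), 'gripper_width': 0.08751508461879232}
[[564.78933526   0.         319.13845774]
 [  0.         564.78933526 243.54437162]
 [  0.           0.           1.        ]] [[-0.00973133 -0.9974624   0.07052702  0.42424444]
 [-0.99993745  0.01009589  0.00481442  0.02160393]
 [-0.00551424 -0.07047576 -0.99749825  1.62325207]
 [ 0.          0.          0.          1.        ]]
[[521.21460443   0.         322.7640586 ]
 [  0.         521.21460443 238.5017109 ]
 [  0.           0.           1.        ]] [[ 0.99752952 -0.02796816  0.06444104  0.44050773]
 [-0.06816185 -0.60727548  0.79156203 -1.07889957]
 [ 0.01699493 -0.79399891 -0.60768158  0.91337013]
 [ 0.          0.          0.          1.        ]]
```

View pics/top0.png

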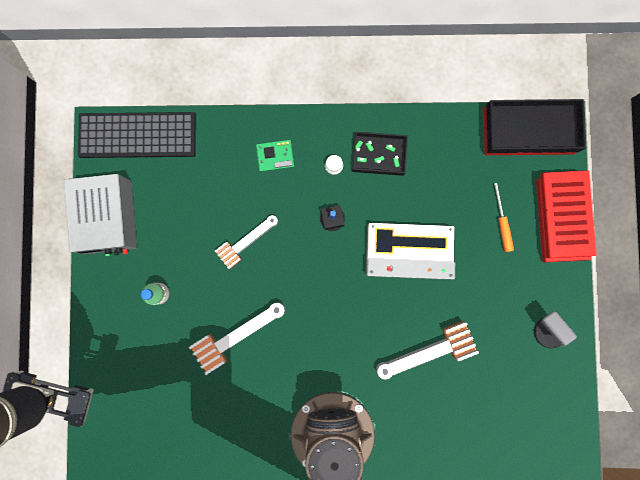

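View pics/side0.png

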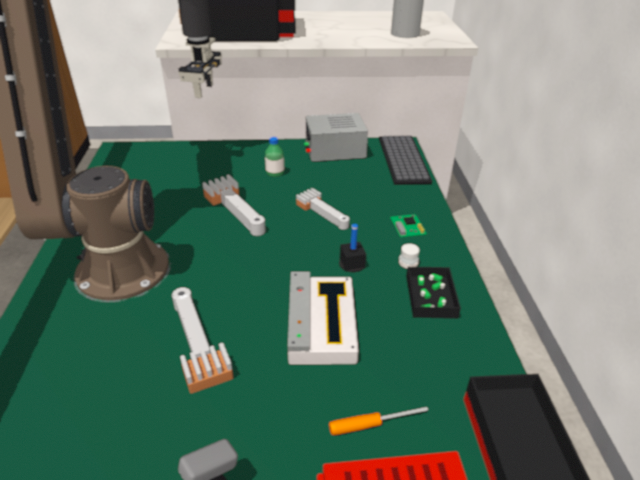

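The brackets in the top view are A at (247,242), B at (240,338) and C at (430,350). A looks smallest; I'll check its length against 196 mm in an enlarged crop.

```bash
python3 - <<'E'
from h import *
crop('top0',205,190,355,290,5,'c1')
crop('top0',355,210,465,290,7,'c2')
crop('side0',280,180,380,370,4,'c3')
E
```

```text
(no output)
```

View pics/c1.png

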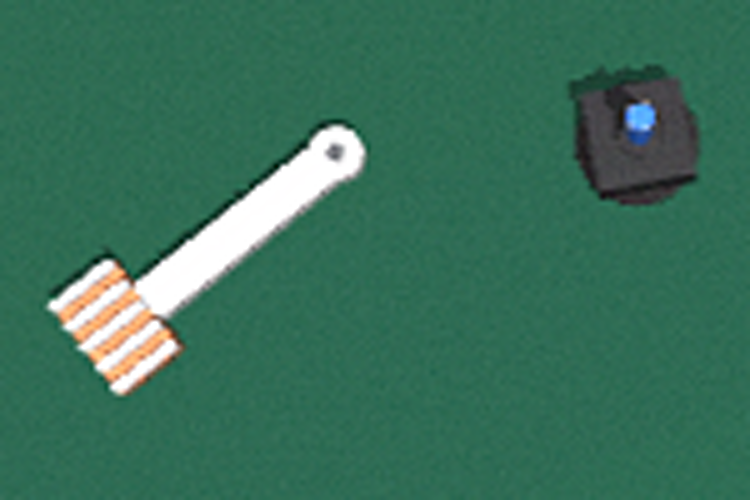

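View pics/c2.png

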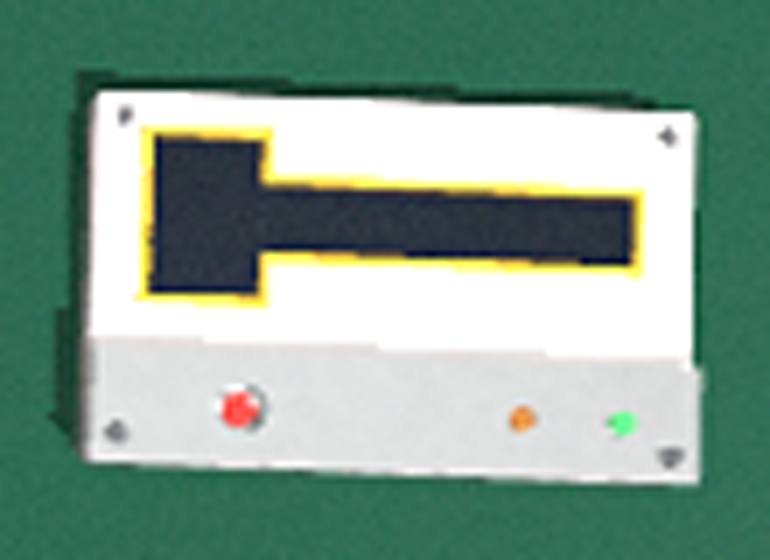

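```bash
python3 - <<'E'
from h import *
crop('side0',290,180,380,280,6,'c3')
crop('side0',275,260,375,370,5,'c4')
E
```

```text
(no output)
```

View pics/c3.png

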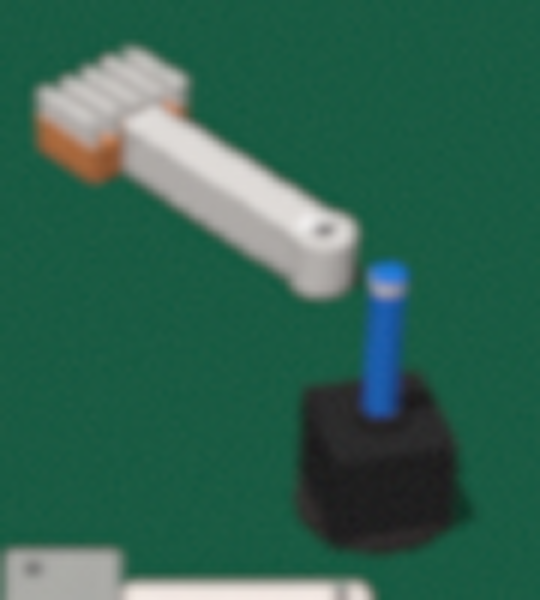

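View pics/c4.png

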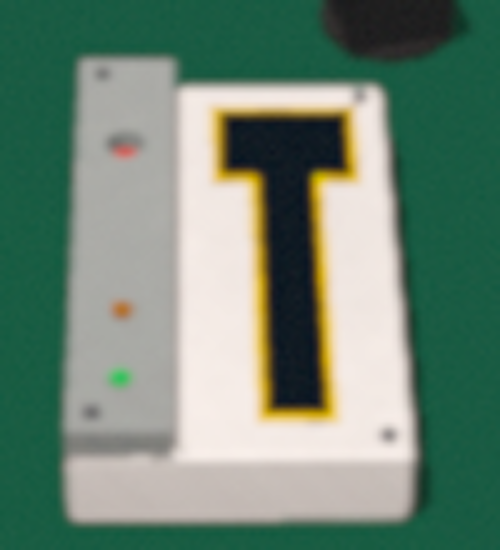

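```bash
python3 - <<'E'
from h import *
from scipy.optimize import least_squares
def cv(o,s,p): return (o[0]+(p[0]+.5)/s-.5,o[1]+(p[1]+.5)/s-.5)
f='top0'
P=lambda o,s,p,z: px2w(f,*cv(o,s,p),z)
A=(205,190);B=(355,210)
print('stylus top',P(A,5,(640,117),.128))
S=(290,180)
print('stylus top side',px2w('side0',*cv(S,6,(388,272)),.128))
print('side stylus base collar top',px2w('side0',*cv(S,6,(380,412)),.056))
# holder top corners
H=[P(A,5,p,.05) for p in[(578,93),(675,80),(697,176),(603,190)]]
print('holder',np.mean(H,0),[np.linalg.norm(H[i]-H[i-1]) for i in range(4)])
# bracket
bc=[P(A,5,p,.036)[:2] for p in[(110,262),(50,304),(122,393),(180,348)]]
boss=P(A,5,(336,152),.03)[:2]; c=np.mean(bc,0)
print('blk',c,'boss',boss,'d',np.linalg.norm(c-boss),'sides',[np.linalg.norm(bc[i]-bc[i-1]) for i in range(4)])
y=(c-boss)/np.linalg.norm(c-boss); print('bracket yaw(y axis dir)',np.degrees(np.arctan2(y[1],y[0])),'bal from blk',c-.05*y,'from boss',boss+y*(196-72-15)/1000)
bs=px2w('side0',*cv(S,6,(323,230)),.03);print('boss side',bs)
# fixture fit: window inner/outer corners: x offset +-32 about x=25, y: wide center 75,+-23
pts=[((153,137),(57,98,44)),((265,140),(57,52,44)),((147,292),(-7,98,44)),((260,296),(-7,52,44)),
 ((98,92),(75,120,44)),((695,115),(75,-120,44)),((85,462),(-75,120,60)),((698,485),(-75,-120,60)),((242,407),(-52,60,50))]
W=np.array([P(B,7,p,m[2]/1000)[:2] for p,m in pts]);M=np.array([m for _,m in pts])[:,:2]/1000
def r(q):
    cc,ss=np.cos(q[2]),np.sin(q[2]);return (M@np.array([[cc,ss],[-ss,cc]])+q[:2]-W).ravel()
q=least_squares(r,[.4,-.1,0]).x
print('fixture',q[:2],np.degrees(q[2]));print((r(q).reshape(-1,2)*1000).round(1))
R=np.array([[np.cos(q[2]),-np.sin(q[2])],[np.sin(q[2]),np.cos(q[2])]])
for n,m in(('button',(-.052,.06)),('nest',(.025,.025))):print(n,R@m+q[:2])
print('button side',px2w('side0',*cv((275,260),5,(125,143)),.06))
E
```

```text
stylus top [ 0.61116834 -0.0078322   0.128     ]
stylus top side [ 0.60862267 -0.00226236  0.128     ]
side stylus base collar top [ 0.60827939 -0.00811773  0.056     ]
holder [ 0.61095516 -0.0082674   0.05      ] [np.float64(0.05642751912221382), np.float64(0.05491193647078181), np.float64(0.0554816364279951), np.float64(0.05319518815467695)]
blk [0.50691462 0.28706518] boss [0.60522879 0.16297017] d 0.1583200770333772 sides [np.float64(0.06289988751109225), np.float64(0.04110550130114367), np.float64(0.06487738040434234), np.float64(0.0411017854556795)]
bracket yaw(y axis dir) 128.38799564970878 bal from blk [0.5379638 0.247874 ] from boss [0.53754158 0.24840694]
boss side [0.60174683 0.16846173 0.03      ]
fixture [ 0.51374887 -0.22627949] -2.885306665849698
[[ 0.8  0.7]
 [ 0.2 -0.4]
 [-0.9  0.5]
 [-1.2 -0.4]
 [ 1.5 -0. ]
 [ 1.2 -0.7]
 [ 0.1 -1.2]
 [-0.5  0.4]
 [-1.3  1.2]]
button [ 0.464835   -0.16373804]
nest [ 0.5399756  -0.20256961]
button side [ 0.46226353 -0.15999151  0.06      ]
```

```bash
cat >> h.py <<'E'
from scipy.spatial.transform import Rotation as Ro
def go(x,y,z,phi=None):
    s=get_state();R=Ro.from_euler('xyz',s['eef_rot'],degrees=True).as_matrix();p=s['tcp_pos']
    t=R.T@(np.array([x,y,z])-p); ph=np.degrees(np.arctan2(R[1,2],R[0,2]))
    print('t',s['time_s'],'p',p.round(4),'phi',ph.round(2),'tilt',np.degrees(np.arccos(-R[2,0])).round(2),'j6',s['joints'][[0,5]].round(1),'w',s['gripper_width'],'F',s['contact_force'].round(1))
    print('tool shift',t.round(4), 'spin', None if phi is None else np.radians(((ph-phi+90)%180)-90).round(4))
E
python3 -c "
from h import *
go(.610,-.0075,.226,0); go(.538,.248,.2,38.4)"
```

```text
t 0.1 p [0.1681 0.6533 0.2257] phi -104.43 tilt 0.09 j6 [ 92.1 -16.5] w 0.08782774174232874 F [-0.1 -0.4 -0.3]
tool shift [0.0006 0.5926 0.5298] spin 1.3189
t 0.1 p [0.1681 0.6533 0.2257] phi -104.43 tilt 0.09 j6 [ 92.1 -16.5] w 0.08782774174232874 F [-0.1 -0.4 -0.3]
tool shift [0.0263 0.4592 0.3002] spin 0.6487
```

>>> play_rows(series=[0,0.0296,0.0265,0,0,0.0296,0.0265,0,0,0.0296,0.0265,0,0,0.0296,0.0265,0,0,0.0296,0.0265,0], jaw=100, squeeze=30)

```text
time_s: 0.52
tcp_pos: [0.279, 0.4866, 0.2261]
eef_rot: [-6.1, 90.0, -110.5]
contact_force: [1.4, 0.6, -0.3]
gripper_width: 0.0875
```

>>> play_rows(series=[0,0.0296,0.0265,0,0,0.0296,0.0265,0,0,0.0296,0.0265,0,0,0.0296,0.0265,0,0,0.0296,0.0265,0])

```text
time_s: 0.93
tcp_pos: [0.3893, 0.3214, 0.2265]
eef_rot: [-102.7, 90.0, 152.9]
contact_force: [0.8, -0.0, -0.0]
gripper_width: 0.0877
```

>>> play_rows(series=[0,0.0296,0.0265,0,0,0.0296,0.0265,0,0,0.0296,0.0265,0,0,0.0296,0.0265,0,0,0.0296,0.0265,0])

```text
time_s: 1.35
tcp_pos: [0.4997, 0.1562, 0.2266]
eef_rot: [-145.4, 90.0, 110.2]
contact_force: [0.4, 0.5, 0.4]
gripper_width: 0.0873
```

>>> play_rows(series=[0,0.0296,0.0265,0,0,0.0296,0.0265,0,0,0.0296,0.0265,0,0,0.0296,0.0265,0,0,0.0296,0.0265,0])

```text
time_s: 1.77
tcp_pos: [0.6101, -0.009, 0.2263]
eef_rot: [-81.1, 90.0, 174.5]
contact_force: [0.3, 0.9, 0.1]
gripper_width: 0.0877
```

>>> play_rows(series=[0,0,0,0.12,0,0,0,0.12,0,0,0,0.12,0,0,0,0.12,0,0,0,0.12])

```text
time_s: 2.18
tcp_pos: [0.6092, -0.0074, 0.226]
eef_rot: [-31.8, 89.9, -171.0]
contact_force: [0.1, -0.7, 0.7]
gripper_width: 0.088
```

```bash
python3 -c "
from h import *
snap('top','top1');snap('side','side1')
go(.610,-.0075,.076,38.4)
crop('top1',260,140,410,260,5,'c5')
crop('side1',280,120,440,280,4,'c6')"
```

```text
t 2.2833 p [ 0.6092 -0.0072  0.2261] phi -138.94 tilt 0.05 j6 [17.7 23.4] w 0.08774259129005858 F [ 0.2 -0.2  0.1]
tool shift [ 0.1501  0.0008 -0.0005] spin 0.0464
```

View pics/c6.png

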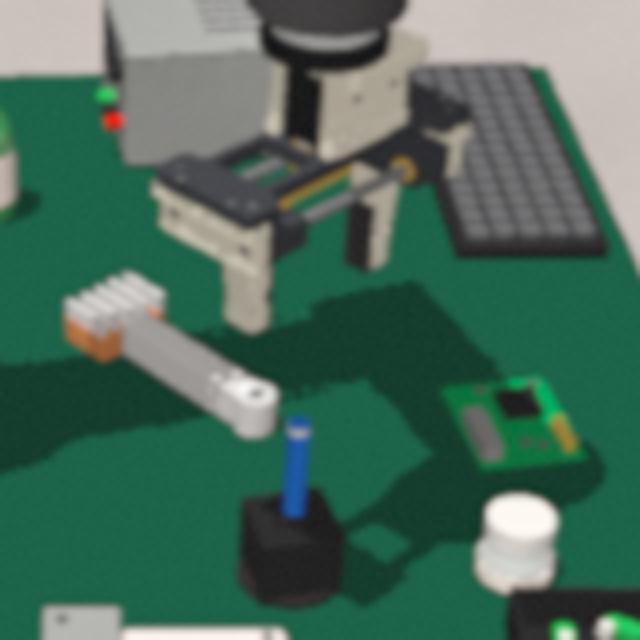

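>>> play_rows(series=[0.03,0.0008,-0.0005,0.046,0.03,0,0,0,0.03,0,0,0,0.03,0,0,0,0.03,0,0,0])

```text
time_s: 2.7
tcp_pos: [0.6102, -0.0073, 0.0753]
eef_rot: [170.5, 90.0, 29.4]
contact_force: [0.3, -0.8, -0.1]
gripper_width: 0.0876
```

```bash
python3 -c "
from h import *
snap('top','top2');snap('side','side2')
go(.610,-.0075,.076,38.4)
crop('top2',260,140,410,260,5,'c5')
crop('side2',310,180,410,280,6,'c6')"
```

```text
t 2.8 p [ 0.6066 -0.008   0.0716] phi -141.26 tilt 0.53 j6 [17.6 21.2] w 0.08743945404463555 F [-0.9 -0.1 -1.4]
tool shift [-0.0044  0.0017 -0.0029] spin 0.0059
```

View pics/c6.png

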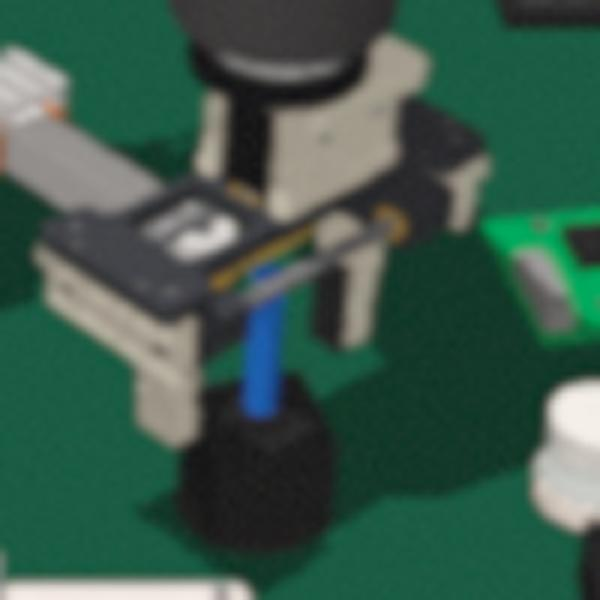

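>>> play_rows(series=[0,0,0,0,0,0,0,0,0,0,0,0,0,0,0,0,0,0,0,0])

```text
time_s: 3.22
tcp_pos: [0.6111, -0.0071, 0.0781]
eef_rot: [157.4, 89.9, 16.0]
contact_force: [-1.5, -0.1, -0.3]
gripper_width: 0.0879
```

```bash
python3 -c "
from h import *
go(.610,-.0075,.076,38.4)"
```

```text
t 3.2167 p [ 0.6111 -0.0071  0.0781] phi -141.41 tilt 0.14 j6 [17.6 21. ] w 0.0878719311208504 F [-1.5 -0.1 -0.3]
tool shift [ 0.0021 -0.0004  0.0011] spin 0.0033
```

>>> play_rows(series=[0.001,0,0.0005,0,0,0,0,0,0,0,0,0,0,0,0,0,0,0,0,0], jaw=0, squeeze=30)

```text
time_s: 3.63
tcp_pos: [0.61, -0.0077, 0.0756]
eef_rot: [-15.7, 90.0, -157.1]
contact_force: [-0.4, 0.9, -0.1]
gripper_width: 0.0602
```

>>> play_rows(series=[0,0,0,0,0,0,0,0,0,0,0,0,0,0,0,0,0,0,0,0])

```text
time_s: 4.05
tcp_pos: [0.61, -0.0077, 0.0755]
eef_rot: [-28.7, 90.0, -170.1]
contact_force: [0.6, 0.7, 0.0]
gripper_width: 0.0263
```

```bash
python3 -c "
from h import *
snap('side','side3')
go(.610,-.0075,.176,38.4)
crop('side3',310,180,410,280,6,'c6')"
```

```text
t 4.1 p [ 0.61   -0.0077  0.0755] phi -141.44 tilt 0.0 j6 [17.6 21. ] w 0.022393626795613655 F [-0.2 -0.3  0.2]
tool shift [-1.005e-01 -1.000e-04 -1.000e-04] spin 0.0028
```

View pics/c6.png

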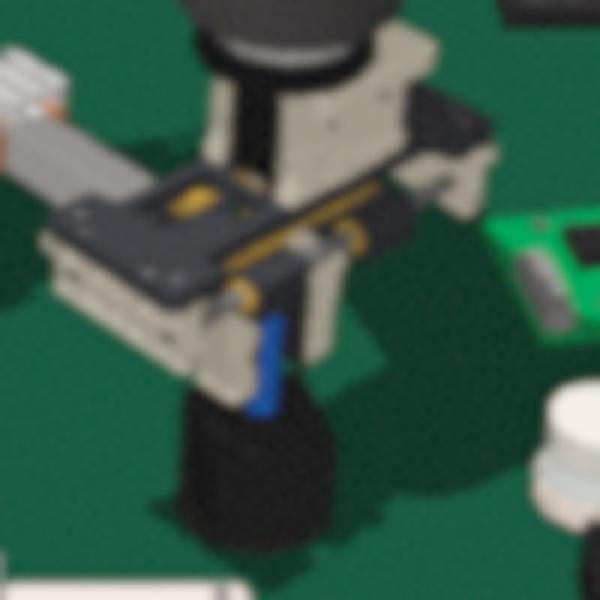

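>>> play_rows(series=[0,0,0,0,0,0,0,0,0,0,0,0,0,0,0,0,0,0,0,0])

```text
time_s: 4.52
tcp_pos: [0.6099, -0.0077, 0.0755]
eef_rot: [-21.7, 90.0, -163.2]
contact_force: [-0.3, 0.6, -1.1]
gripper_width: 0.0136
```

```bash
python3 -c "
from h import *
go(.610,-.0075,.176,38.4)"
```

```text
t 4.5167 p [ 0.6099 -0.0077  0.0755] phi -141.44 tilt 0.01 j6 [17.6 21. ] w 0.013605951776773054 F [-0.3  0.6 -1.1]
tool shift [-1.005e-01 -1.000e-04 -2.000e-04] spin 0.0028
```

>>> play_rows(series=[-0.01,0,0,0,-0.02,0,0,0,-0.025,0,0,0,-0.025,0,0,0,-0.02,0,0,0])

```text
time_s: 4.93
tcp_pos: [0.6104, -0.0077, 0.1784]
eef_rot: [142.7, 89.9, 1.3]
contact_force: [0.9, 1.0, -0.2]
gripper_width: 0.0133
```

```bash
python3 -c "
from h import *
snap('side','side4');snap('top','top4')
go(.4645,-.163,.145,38.4)
crop('side4',300,140,420,280,5,'c6')"
```

```text
t 5.0333 p [ 0.6123 -0.0074  0.1807] phi -141.4 tilt 0.43 j6 [17.6 21. ] w 0.01350084270553824 F [ 0.2 -0.5 -0.8]
tool shift [0.0344 0.0292 0.2128] spin 0.0035
```

View pics/c6.png

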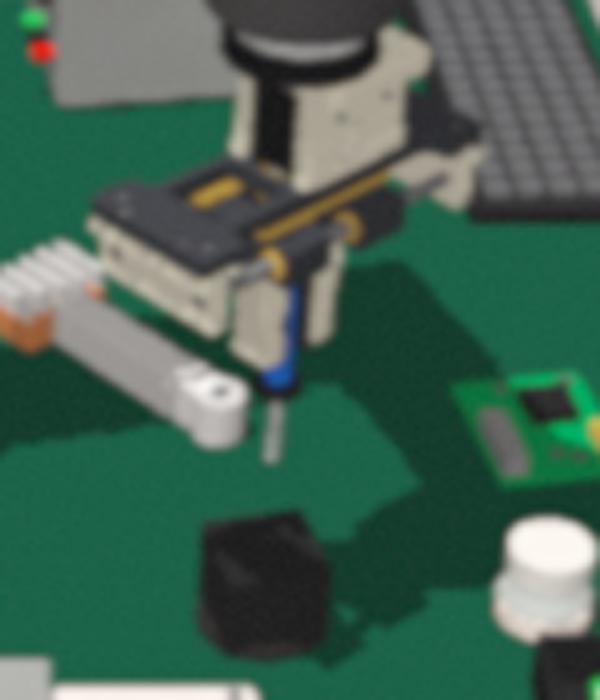

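```bash
python3 -c "
from h import *
snap('side','side5');snap('top','top5')
go(.4645,-.163,.145,38.4)
crop('side5',330,180,380,240,12,'c6')"
```

```text
t 5.1333 p [ 0.6102 -0.0075  0.1767] phi -141.44 tilt 0.11 j6 [17.6 21. ] w 0.013602460237714923 F [-0.1 -0.  -1.6]
tool shift [0.0314 0.0307 0.2109] spin 0.0027
```

View pics/c6.png

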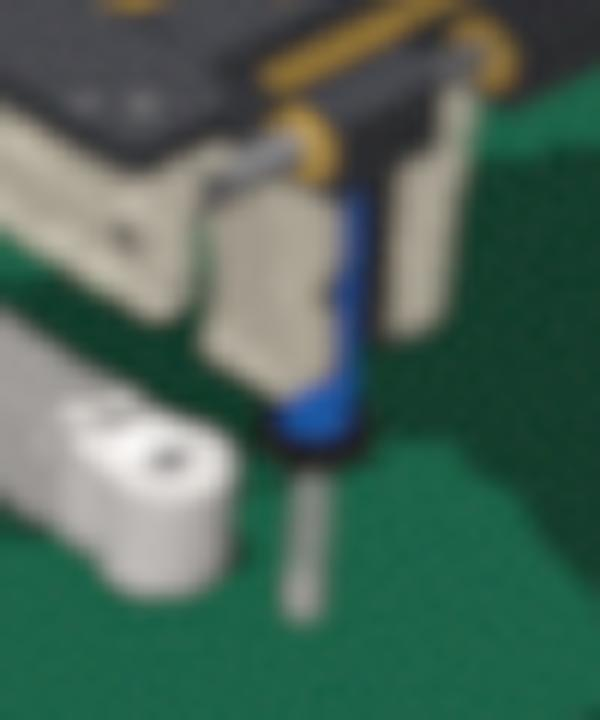

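```bash
python3 -c "
from h import *
f='side5'
p=get_state()['tcp_pos']
for z in(-.0705,-.0705+.045,0,.04):
    q=w2px(f,p+[0,0,z]); print(z,(q-[330,180]+.5)*12-.5)
u=330+303.5/12-.5;v=180+615.5/12-.5
print(px2w(f,u,v,p[2]-.0705)-p)
u=330+318.5/12-.5;v=180+455.5/12-.5
print(px2w(f,u,v,p[2]-.0225)-p)
# compare: stylus at rest side0 same pixel basis
print(w2px('side0',[.6105,-.0078,.128]),w2px('side0',[.6105,-.0078,.056]))
"
```

```text
-0.0705 [301.1701263  640.33271987]
-0.025499999999999995 [312.69944048 469.91415247]
0 [319.44693223 370.17726784]
0.04 [330.35977119 208.87102235]
[ 0.00146839  0.00911068 -0.0705    ]
[ 0.00109836  0.00116309 -0.0225    ]
[355.22826672 226.16475177] [353.73661659 248.15086696]
```

>>> play_rows(series=[0,0.003,0.021,0,0,0.003,0.021,0,0,0.003,0.021,0,0,0.003,0.021,0,0,0.003,0.021,0])

```text
time_s: 5.55
tcp_pos: [0.5357, -0.0855, 0.1745]
eef_rot: [-33.0, 89.9, -174.5]
contact_force: [0.0, -0.8, -0.9]
gripper_width: 0.0133
```

>>> play_rows(series=[0,0.003,0.021,0,0,0.003,0.021,0,0,0.003,0.021,0,0.01,0.003,0.021,0,0.01,0.003,0.021,0])

```text
time_s: 5.97
tcp_pos: [0.4634, -0.1629, 0.1553]
eef_rot: [155.1, 90.0, 13.7]
contact_force: [-0.5, -0.7, -1.3]
gripper_width: 0.0136
```

>>> play_rows(series=[0,0,0,0,0,0,0,0,0,0,0,0,0,0,0,0,0,0,0,0])

```text
time_s: 6.38
tcp_pos: [0.4651, -0.1617, 0.1557]
eef_rot: [135.5, 90.0, -5.9]
contact_force: [0.4, 0.0, -0.3]
gripper_width: 0.0137
```

```bash
python3 -c "
from h import *
snap('side','side6')
go(.4645,-.163,.145,38.4)
crop('side6',250,210,350,310,7,'c6')
f='side6'
p=get_state()['tcp_pos']
for z in(-.0705,-.0705+.045):
    q=w2px(f,p+[0,0,z]); print(z,(q-[250,210]+.5)*7-.5)
print((w2px(f,[.4648,-.1637,.06])-[250,210]+.5)*7-.5)
"
```

```text
t 6.4333 p [ 0.465  -0.1616  0.1557] phi -141.4 tilt 0.02 j6 [ 3.8 34.8] w 0.013802107026344282 F [ 0.6  1.  -0.4]
tool shift [0.0107 0.0007 0.0013] spin 0.0036
-0.0705 [357.79034837 498.48833691]
-0.025499999999999995 [356.59703476 396.90028881]
[357.99719064 557.56887957]
```

View pics/c6.png

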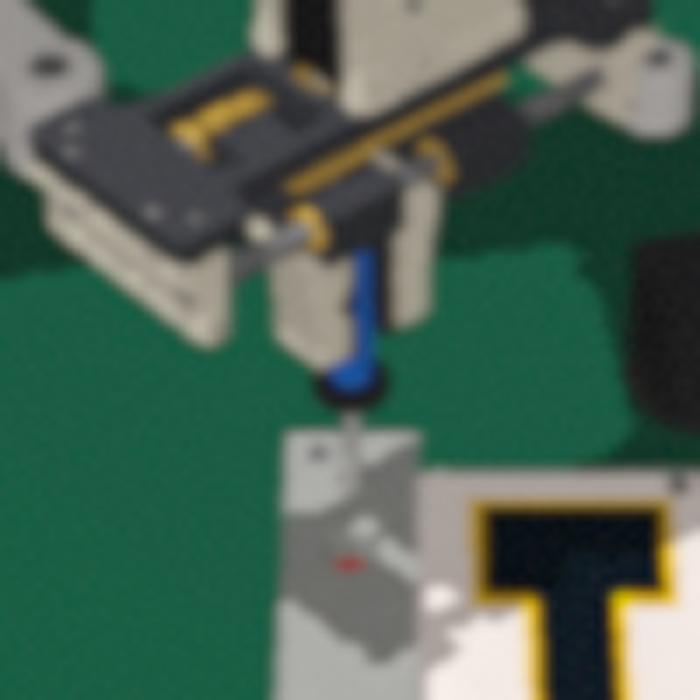

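```bash
python3 -c "
from h import *
crop('side6',280,255,325,300,14,'c6')
f='side6'
p=get_state()['tcp_pos']
for z in(-.0705,-.0705+.045):
    q=w2px(f,p+[0,0,z]); print(z,(q-[280,255]+.5)*14-.5)
print((w2px(f,[.4648,-.1637,.06])-[280,255]+.5)*14-.5)
"
```

```text
-0.0705 [296.08069674 367.47667382]
-0.025499999999999995 [293.69406953 164.30057761]
[296.49438128 485.63775914]
```

View pics/c6.png

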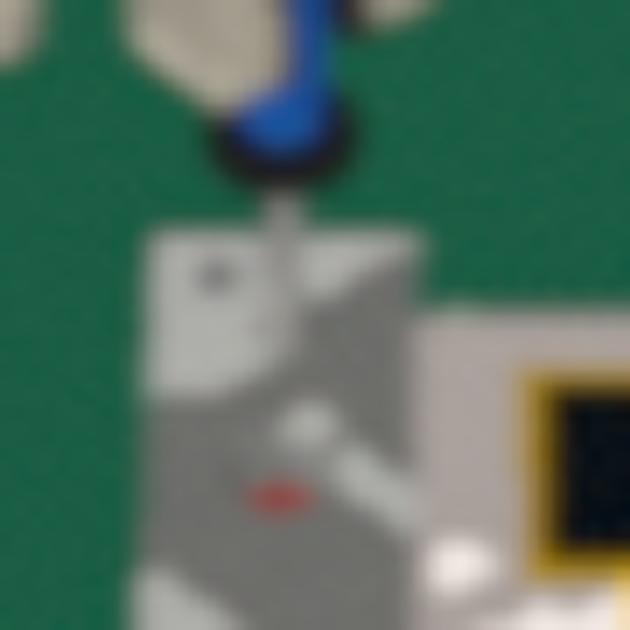

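```bash
python3 -c "
from h import *
f='side6'
R=Ro.from_euler('z',-2.885,degrees=True).as_matrix()
for m in((-75,120,60),(-29,120,60),(-7,98,44),(-52,60,60),(-60,105,60)):
    q=R@np.array(m)/1000+[.51375,-.2263,0]; print(m,(w2px(f,q)-[280,255]+.5)*14-.5)
snap('top','top6'); crop('top6',360,220,430,290,9,'c7')
"
```

```text
(-75, 120, 60) [171.99901192 253.57297594]
(-29, 120, 60) [431.95220944 253.8393936 ]
(-7, 98, 44) [556.50971778 404.87397375]
(-52, 60, 60) [296.7162651  485.86653074]
(-60, 105, 60) [255.10349786 310.08878327]
```

View pics/c7.png

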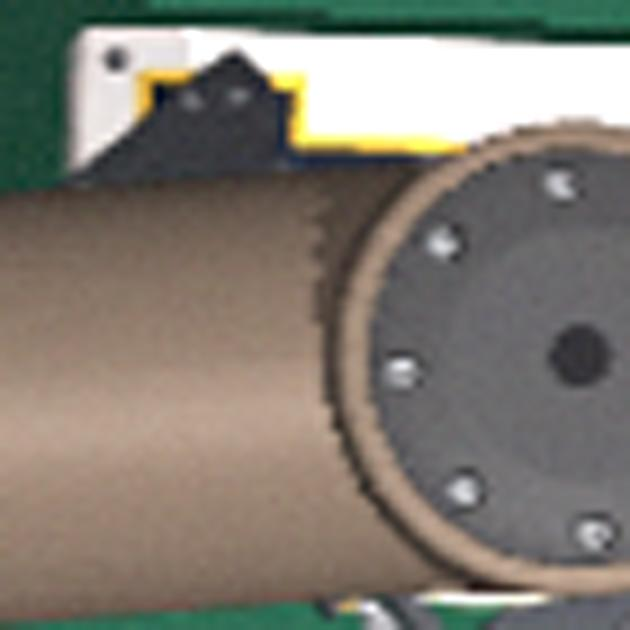

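>>> play_rows(series=[0.01,0.0006,0.0013,0,0.01,0,0,0,0.01,0,0,0,0.004,0,0,0,0,0,0,0])

```text
time_s: 6.9
tcp_pos: [0.4628, -0.1633, 0.1199]
eef_rot: [-38.9, 89.8, 179.6]
contact_force: [0.1, 0.5, 0.3]
gripper_width: 0.0137
```

>>> play_rows(series=[0.002,0,0,0,0.002,0,0,0,0.001,0,0,0,0.001,0,0,0,0,0,0,0])

```text
time_s: 7.32
tcp_pos: [0.4639, -0.1634, 0.1158]
eef_rot: [119.0, 90.0, -22.5]
contact_force: [-1.4, 0.8, 3.9]
gripper_width: 0.0136
```

```bash
python3 -c "
from h import *
go(.4645,-.163,.115,38.4)
"
```

```text
t 7.3167 p [ 0.4639 -0.1634  0.1158] phi -141.43 tilt 0.02 j6 [ 3.6 35. ] w 0.013626836843564048 F [-1.4  0.8  3.9]
tool shift [ 0.0008  0.     -0.0007] spin 0.0029
```

>>> play_rows(series=[0.001,0,0,0,0.001,0,0,0,0,0,0,0,0,0,0,0,0,0,0,0])

```text
time_s: 7.73
tcp_pos: [0.4644, -0.1636, 0.1149]
eef_rot: [117.6, 89.9, -23.8]
contact_force: [-4.6, -0.2, 13.3]
gripper_width: 0.0132
```

```bash
python3 -c "
from h import *
go(.4645,-.163,.115,38.4)
snap('side','side7')
crop('side7',280,255,325,300,14,'c6')
"
```

```text
t 7.7333 p [ 0.4644 -0.1636  0.1149] phi -141.41 tilt 0.09 j6 [ 3.6 35. ] w 0.013238406821386743 F [-4.6 -0.2 13.3]
tool shift [-0.0001 -0.0004 -0.0005] spin 0.0034
```

View pics/c6.png

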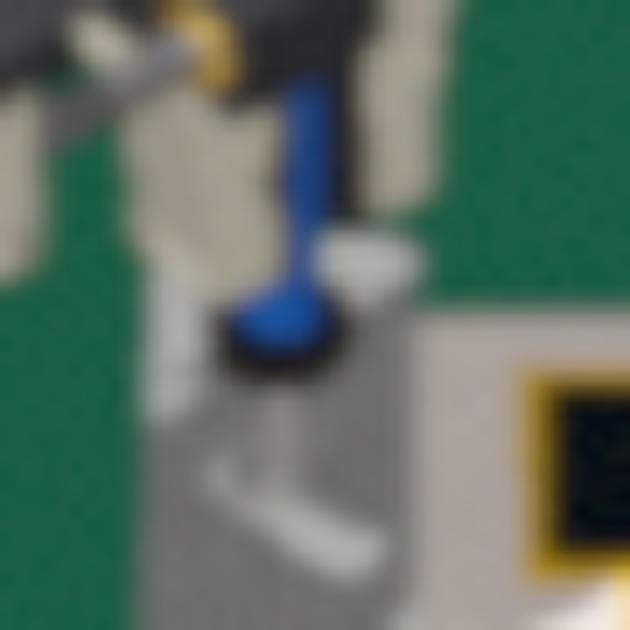

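>>> play_rows(series=[-0.005,0,0,0,-0.012,0,0,0,-0.017,0,0,0,-0.017,0,0,0,-0.012,0,0,0])

```text
time_s: 8.2
tcp_pos: [0.4644, -0.1633, 0.1779]
eef_rot: [142.7, 89.9, 1.2]
contact_force: [0.1, -0.3, -0.0]
gripper_width: 0.0134
```

```bash
python3 -c "
from h import *
go(.610,-.0077,.177,38.4)
"
```

```text
t 8.2 p [ 0.4644 -0.1633  0.1779] phi -141.44 tilt 0.09 j6 [ 3.6 35. ] w 0.013400407448535719 F [ 0.1 -0.3 -0. ]
tool shift [ 0.0012 -0.0309 -0.2109] spin 0.0029
```

>>> play_rows(series=[0,-0.0031,-0.0211,0,0,-0.0031,-0.0211,0,0,-0.0031,-0.0211,0,0,-0.0031,-0.0211,0,0,-0.0031,-0.0211,0])

```text
time_s: 8.62
tcp_pos: [0.5374, -0.0845, 0.1766]
eef_rot: [-179.2, 90.0, 39.4]
contact_force: [0.8, -0.1, -1.0]
gripper_width: 0.0132
```

>>> play_rows(series=[0,-0.0031,-0.0211,0,0,-0.0031,-0.0211,0,0,-0.0031,-0.0211,0,0,-0.0031,-0.0211,0,0,-0.0031,-0.0211,0])

```text
time_s: 9.03
tcp_pos: [0.6104, -0.0063, 0.1763]
eef_rot: [-102.1, 90.0, 116.4]
contact_force: [1.1, -0.1, 0.2]
gripper_width: 0.0137
```

>>> play_rows(series=[0,0,0,0,0,0,0,0,0,0,0,0,0,0,0,0,0,0,0,0])

```text
time_s: 9.45
tcp_pos: [0.6091, -0.0081, 0.1767]
eef_rot: [169.4, 90.0, 27.9]
contact_force: [-0.6, -1.4, -0.2]
gripper_width: 0.0131
```

```bash
python3 -c "
from h import *
go(.610,-.0077,.1355,38.4)
f='side8'
snap('side',f)
crop(f,325,180,385,270,8,'c6')
p=get_state()['tcp_pos']
for z in(-.0705,-.0705+.045):
    q=w2px(f,p+[0,0,z]); print(z,(q-[325,180]+.5)*8-.5)
print((w2px(f,[.610,-.0077,.05])-[325,180]+.5)*8-.5)
"
```

```text
t 9.45 p [ 0.6091 -0.0081  0.1767] phi -141.47 tilt 0.01 j6 [17.6 20.9] w 0.013134519519625682 F [-0.6 -1.4 -0.2]
tool shift [ 0.0412  0.0003 -0.0009] spin 0.0022
-0.0705 [237.68187237 427.58174069]
-0.025499999999999995 [245.31048677 313.94187931]
[230.90042833 562.71818113]
```

View pics/c6.png

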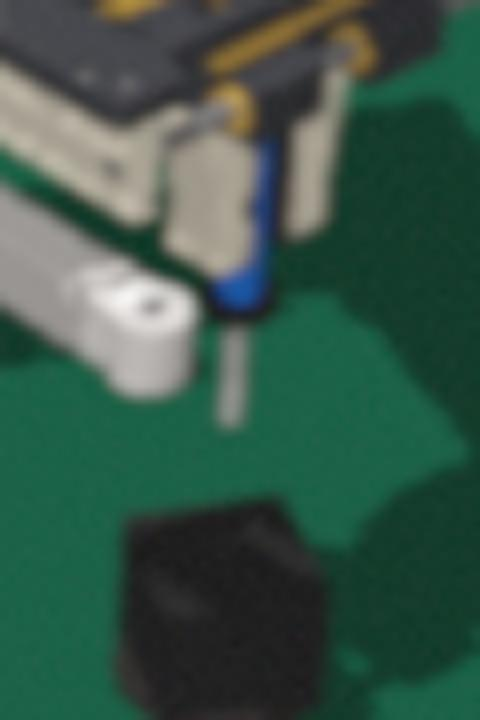

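>>> play_rows(series=[0.015,0.0003,-0.0009,0,0.015,0,0,0,0.012,0,0,0,0.005,0,0,0,0,0,0,0])

```text
time_s: 9.92
tcp_pos: [0.6095, -0.0077, 0.1285]
eef_rot: [-25.6, 89.9, -167.1]
contact_force: [0.1, -0.5, -1.2]
gripper_width: 0.0134
```

>>> play_rows(series=[0.012,0,0,0,0.012,0,0,0,0.012,0,0,0,0.006,0,0,0,0,0,0,0])

```text
time_s: 10.33
tcp_pos: [0.6099, -0.0075, 0.0869]
eef_rot: [-24.1, 89.9, -165.5]
contact_force: [-0.1, 0.1, -0.3]
gripper_width: 0.0137
```

```bash
python3 -c "
from h import *
go(.610,-.0077,.0755,38.4)
"
```

```text
t 10.3333 p [ 0.6099 -0.0075  0.0869] phi -141.46 tilt 0.08 j6 [17.6 20.9] w 0.013667128551004434 F [-0.1  0.1 -0.3]
tool shift [0.0114 0.0002 0.    ] spin 0.0025
```

>>> play_rows(series=[0.006,0,0,0,0.004,0,0,0,0.001,0,0,0,0,0,0,0,0,0,0,0])

```text
time_s: 10.75
tcp_pos: [0.6106, -0.0072, 0.0769]
eef_rot: [141.8, 90.0, 0.4]
contact_force: [0.3, -0.3, -1.0]
gripper_width: 0.0135
```

```bash
python3 -c "
from h import *
go(.610,-.0077,.0755,38.4)
f='side9'
snap('side',f)
crop(f,325,180,385,270,8,'c6')
"
```

```text
t 10.75 p [ 0.6106 -0.0072  0.0769] phi -141.44 tilt 0.02 j6 [17.6 20.9] w 0.013490704740971029 F [ 0.3 -0.3 -1. ]
tool shift [0.0014 0.     0.0008] spin 0.0029
```

View pics/c6.png

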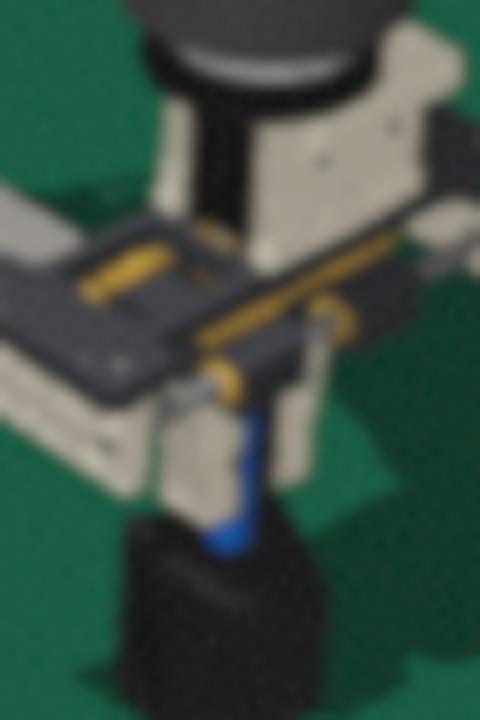

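>>> play_rows(series=[0.001,0,0,0,0,0,0,0,0,0,0,0,0,0,0,0,0,0,0,0])

```text
time_s: 11.22
tcp_pos: [0.6104, -0.0072, 0.0756]
eef_rot: [148.7, 90.0, 7.3]
contact_force: [0.4, -0.6, -1.1]
gripper_width: 0.0135
```

>>> play_rows(series=[0,0,0,0,0,0,0,0,0,0,0,0,0,0,0,0,0,0,0,0], jaw=60)

```text
time_s: 11.63
tcp_pos: [0.6104, -0.0072, 0.0756]
eef_rot: [142.4, 90.0, 1.0]
contact_force: [-0.2, 0.8, 0.1]
gripper_width: 0.0412
```

>>> play_rows(series=[0,0,0,0,0,0,0,0,0,0,0,0,0,0,0,0,0,0,0,0])

```text
time_s: 12.05
tcp_pos: [0.6104, -0.0072, 0.0756]
eef_rot: [65.2, 90.0, -76.3]
contact_force: [-0.3, -0.9, -0.0]
gripper_width: 0.0527
```

>>> play_rows(series=[-0.02,0,0,0,-0.03,0,0,0,-0.03,0,0,0,-0.03,0,0,0,-0.02,0,0,0])

```text
time_s: 12.47
tcp_pos: [0.6113, -0.0073, 0.2089]
eef_rot: [145.3, 89.8, 3.8]
contact_force: [0.5, 0.8, 0.4]
gripper_width: 0.0524
```

```bash
python3 -c "
from h import *
go(.538,.248,.2,38.4)
f='side10'
snap('side',f)
crop(f,325,180,385,270,8,'c6')
"
```

```text
t 12.4667 p [ 0.6113 -0.0073  0.2089] phi -141.42 tilt 0.18 j6 [17.6 20.9] w 0.05237008271911268 F [0.5 0.8 0.4]
tool shift [ 0.0087 -0.2453 -0.1019] spin 0.0031
```

View pics/c6.png

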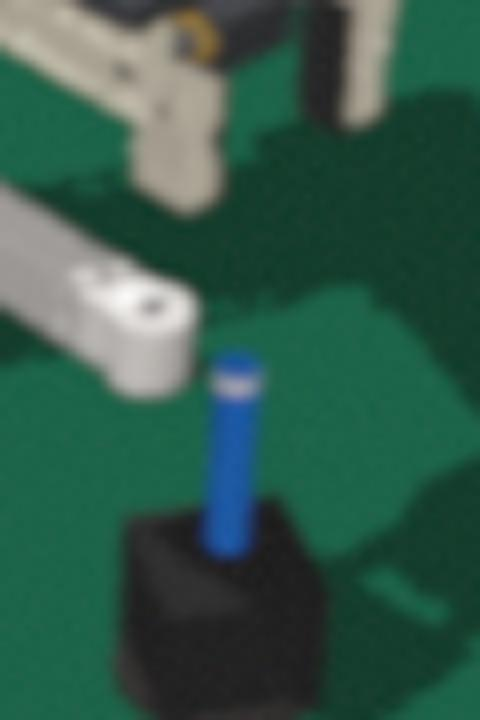

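>>> play_rows(series=[0,-0.0245,-0.0102,0,0,-0.0245,-0.0102,0,0,-0.0245,-0.0102,0,0,-0.0245,-0.0102,0,0,-0.0245,-0.0102,0], jaw=80)

```text
time_s: 12.93
tcp_pos: [0.5734, 0.1214, 0.2055]
eef_rot: [-151.9, 90.0, 66.6]
contact_force: [0.9, -0.1, 0.0]
gripper_width: 0.0698
```

>>> play_rows(series=[0,-0.0245,-0.0102,0,0,-0.0245,-0.0102,0,0,-0.0245,-0.0102,0,0,-0.0245,-0.0102,0,0,-0.0245,-0.0102,0])

```text
time_s: 13.35
tcp_pos: [0.5368, 0.2491, 0.2054]
eef_rot: [-100.0, 90.0, 118.5]
contact_force: [0.4, 0.3, -0.6]
gripper_width: 0.07
```

>>> play_rows(series=[0.03,0,0,0.003,0.03,0,0,0,0.03,0,0,0,0.02,0,0,0,0.01,0,0,0])

```text
time_s: 13.77
tcp_pos: [0.5358, 0.2469, 0.0823]
eef_rot: [-1.9, 89.7, -143.5]
contact_force: [-0.7, -0.2, -0.3]
gripper_width: 0.0701
```

```bash
python3 -c "
from h import *
f='top11'
snap('top',f);snap('side','side11')
go(.538,.248,.005,38.4)
crop(f,200,180,300,280,6,'c6')
crop('side11',280,150,360,240,7,'c7')
crop(f,365,220,465,290,7,'c8')
"
```

```text
t 13.8667 p [0.5365 0.2472 0.0837] phi -141.62 tilt 0.21 j6 [43.7 -5.3] w 0.07040469397792162 F [ 1.3 -0.3  0.8]
tool shift [ 0.0787  0.0002 -0.002 ] spin -0.0003
```

View pics/c6.png

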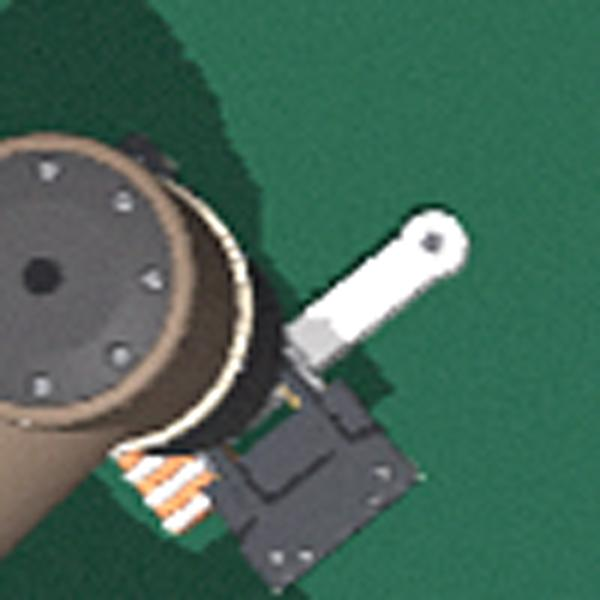

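View pics/c7.png

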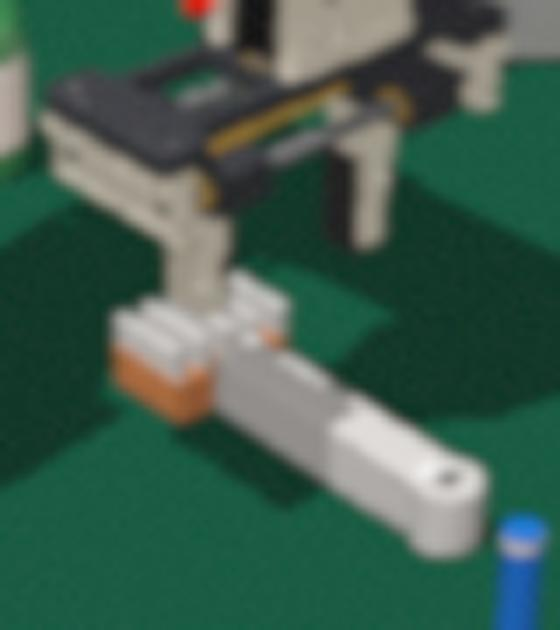

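View pics/c8.png

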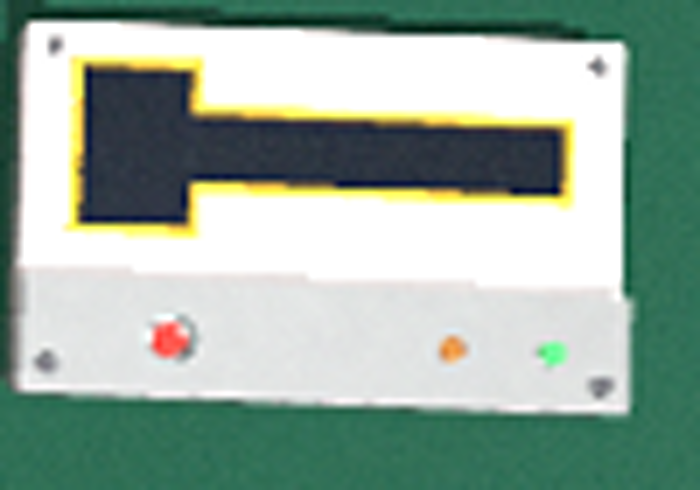

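>>> play_rows(series=[0.015,0,-0.001,0,0.015,0,0,0,0.01,0,0,0,0.005,0,0,0,0,0,0,0])

```text
time_s: 14.28
tcp_pos: [0.5382, 0.2485, 0.0404]
eef_rot: [9.0, 90.0, -132.6]
contact_force: [0.1, -0.8, 0.5]
gripper_width: 0.0703
```

```bash
python3 -c "
from h import *
snap('side','side12')
go(.538,.248,.005,38.4)
crop('side12',280,150,360,240,7,'c7')
"
```

```text
t 14.3333 p [0.5385 0.2486 0.041 ] phi -141.61 tilt 0.02 j6 [43.7 -5.3] w 0.07031168609347667 F [ 0.3  0.8 -0.1]
tool shift [0.036  0.0002 0.0008] spin -0.0001
```

View pics/c7.png

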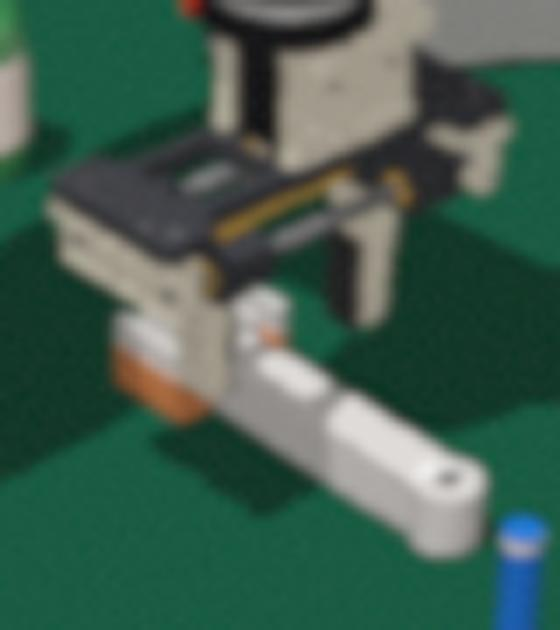

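Clear of the block and aligned with the arm. I'll lower the rest of the way and grip.

>>> play_rows(series=[0.013,0,0.0005,0,0.013,0,0,0,0.006,0,0,0,0.004,0,0,0,0,0,0,0])

```text
time_s: 14.75
tcp_pos: [0.5378, 0.2482, 0.0045]
eef_rot: [13.6, 90.0, -128.0]
contact_force: [0.8, -0.6, -1.4]
gripper_width: 0.0703
```

>>> play_rows(series=[0,0,0,0,0,0,0,0,0,0,0,0,0,0,0,0,0,0,0,0], jaw=0, squeeze=50)

```text
time_s: 15.17
tcp_pos: [0.538, 0.2484, 0.0049]
eef_rot: [-178.7, 90.0, 39.7]
contact_force: [0.1, 0.2, 0.5]
gripper_width: 0.0421
```

>>> play_rows(series=[0,0,0,0,0,0,0,0,0,0,0,0,0,0,0,0,0,0,0,0])

```text
time_s: 15.58
tcp_pos: [0.538, 0.2484, 0.0047]
eef_rot: [175.0, 90.0, 33.4]
contact_force: [-0.1, 0.1, 0.3]
gripper_width: 0.0236
```

```bash
python3 -c "
from h import *
go(.538,.248,.005,38.4)
"
```

```text
t 15.5833 p [0.538  0.2484 0.0047] phi -141.6 tilt 0.03 j6 [43.7 -5.3] w 0.023593084195269027 F [-0.1  0.1  0.3]
tool shift [-0.0003  0.0003  0.0003] spin -0.0001
```

Gripped at 23.6 mm, which fits the 24 mm arm. I'll let it settle, then lift a little.

>>> play_rows(series=[0,0,0,0,0,0,0,0,-0.005,0,0,0,-0.01,0,0,0,-0.01,0,0,0])

```text
time_s: 16.0
tcp_pos: [0.5369, 0.2475, 0.0295]
eef_rot: [0.3, 89.9, -141.3]
contact_force: [0.6, -0.3, -5.1]
gripper_width: 0.0239
```

>>> play_rows(series=[-0.01,0,0,0,-0.01,0,0,0,-0.005,0,0,0,0,0,0,0,0,0,0,0])

```text
time_s: 16.42
tcp_pos: [0.5379, 0.2484, 0.0551]
eef_rot: [-164.9, 89.9, 53.4]
contact_force: [-0.5, 0.3, -5.2]
gripper_width: 0.0233
```

```bash
python3 -c "
from h import *
go(.540,-.2026,.11,-2.9)
s=get_state();print(s['contact_force'],s['moment'])
snap('side','side13')
crop('side13',270,130,360,230,6,'c7')
"
```

```text
t 16.4167 p [0.5379 0.2484 0.0551] phi -141.62 tilt 0.06 j6 [43.7 -5.3] w 0.023321898287982753 F [-0.5  0.3 -5.2]
tool shift [-0.0553  0.3548  0.2783] spin 0.7205
[-0.54199329  0.25119339 -5.19060995] [ 0.01847318  0.03107116 -0.05040533]
```

View pics/c7.png

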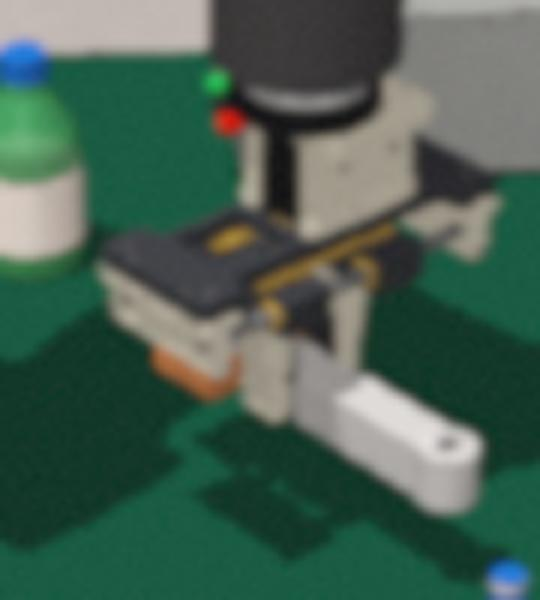

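>>> play_rows(series=[-0.02,0,0,0,-0.035,0,0,0,-0.035,0,0,0,-0.035,0,0,0,-0.02,0,0,0])

```text
time_s: 16.88
tcp_pos: [0.5387, 0.2487, 0.2031]
eef_rot: [169.9, 89.8, 28.3]
contact_force: [0.9, 0.8, -5.0]
gripper_width: 0.0238
```

>>> play_rows(series=[0,0.009,0.007,0,0,0.0177,0.0139,0,0,0.0177,0.0139,0,0,0.0177,0.0139,0,0,0.0177,0.0139,0])

```text
time_s: 17.3
tcp_pos: [0.537, 0.1451, 0.1976]
eef_rot: [-16.4, 89.8, -158.0]
contact_force: [-0.0, 0.2, -5.2]
gripper_width: 0.0235
```

>>> play_rows(series=[0,0.0177,0.0139,0,0,0.0177,0.0139,0,0,0.0177,0.0139,0,0,0.0177,0.0139,0,0,0.0177,0.0139,0])

```text
time_s: 17.72
tcp_pos: [0.5374, 0.0326, 0.1976]
eef_rot: [-26.8, 89.8, -168.4]
contact_force: [1.0, -0.2, -5.3]
gripper_width: 0.0234
```

>>> play_rows(series=[0,0.0177,0.0139,0,0,0.0177,0.0139,0,0,0.0177,0.0139,0,0,0.0177,0.0139,0,0,0.0177,0.0139,0])

```text
time_s: 18.13
tcp_pos: [0.5378, -0.0796, 0.1977]
eef_rot: [-39.2, 89.8, 179.1]
contact_force: [0.7, -0.2, -4.8]
gripper_width: 0.0237
```

>>> play_rows(series=[0,0.0177,0.0139,0,0,0.0177,0.0139,0,0,0.0177,0.0139,0,0,0.0177,0.0139,0,0,0.0177,0.0139,0])

```text
time_s: 18.55
tcp_pos: [0.5383, -0.1919, 0.1975]
eef_rot: [-50.6, 89.8, 167.8]
contact_force: [-1.0, -0.0, -6.1]
gripper_width: 0.0234
```

>>> play_rows(series=[0,0,0,0.072,0,0,0,0.072,0,0,0,0.072,0,0,0,0.072,0,0,0,0.072])

```text
time_s: 18.97
tcp_pos: [0.5383, -0.191, 0.1974]
eef_rot: [-29.2, 89.8, 168.3]
contact_force: [0.6, 1.1, -5.0]
gripper_width: 0.0239
```

>>> play_rows(series=[0,0,0,0.072,0,0,0,0.072,0,0,0,0.072,0,0,0,0.072,0,0,0,0.072])

```text
time_s: 19.38
tcp_pos: [0.5383, -0.1908, 0.1974]
eef_rot: [-8.7, 89.8, 168.2]
contact_force: [-0.1, -0.0, -5.1]
gripper_width: 0.0238
```

```bash
python3 -c "
from h import *
go(.540,-.2026,.1105,-2.9)
"
```

```text
t 19.3833 p [ 0.5383 -0.1908  0.1974] phi 176.9 tilt 0.19 j6 [ 0.1 -3.2] w 0.02381112931149172 F [-0.1 -0.  -5.1]
tool shift [ 0.0869  0.0117 -0.0026] spin -0.0034
```

>>> play_rows(series=[0,0.006,-0.0013,0,0,0.0057,-0.0013,0,0.01,0,0,0,0.015,0,0,0,0.01,0,0,0])

```text
time_s: 19.8
tcp_pos: [0.5408, -0.2028, 0.1623]
eef_rot: [-18.3, 89.9, 158.9]
contact_force: [-0.9, 0.6, -6.6]
gripper_width: 0.0237
```

>>> play_rows(series=[0.015,0,0,0,0.015,0,0,0,0.015,0,0,0,0.006,0,0,0,0,0,0,0])

```text
time_s: 20.22
tcp_pos: [0.5402, -0.2025, 0.1112]
eef_rot: [-3.5, 89.8, 173.7]
contact_force: [-0.0, -0.2, -4.6]
gripper_width: 0.0237
```

>>> play_rows(series=[0,0,0,0,0,0,0,0,0,0,0,0,0,0,0,0,0,0,0,0])

```text
time_s: 20.63
tcp_pos: [0.5421, -0.2026, 0.1142]
eef_rot: [179.9, 89.9, -2.9]
contact_force: [0.9, 0.6, -5.4]
gripper_width: 0.0234
```

```bash
python3 -c "
from h import *
go(.540,-.2026,.1105,-2.9)
snap('top','top14');snap('side','side14')
crop('side14',250,180,410,370,3,'c6')
crop('top14',340,190,480,290,5,'c7')
"
```

```text
t 20.6333 p [ 0.5421 -0.2026  0.1142] phi 177.14 tilt 0.07 j6 [-1.1 -1.7] w 0.02341210575359274 F [ 0.9  0.6 -5.4]
tool shift [0.0037 0.0001 0.0021] spin 0.0007
```

View pics/c6.png

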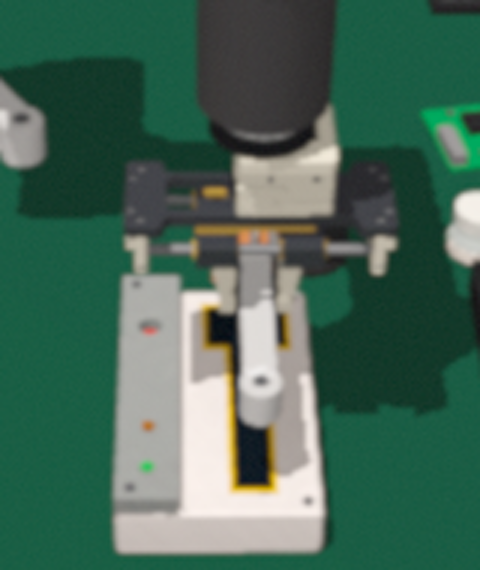

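View pics/c7.png

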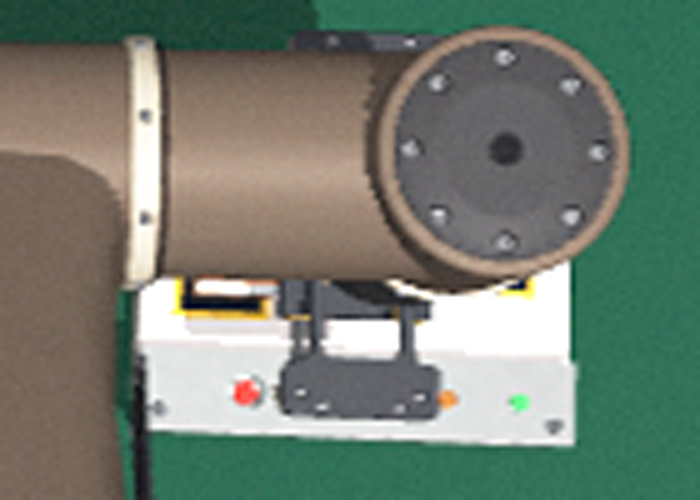

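View pics/top14.png

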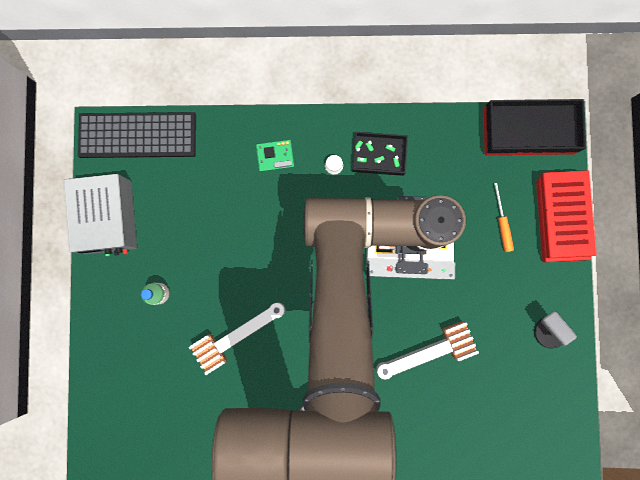

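```bash
python3 -c "
from h import *
u,v=250+262.5/3-.5+1.07,180+381.5/3-.5+1.4
b=px2w('side14',u,v,.139);n=np.array([.540,-.2026]);a=np.radians(-2.9);y=np.array([-np.sin(a),np.cos(a)]);x=np.array([np.cos(a),np.sin(a)])
d=b[:2]-n;print(b,'fix x,y of boss rel nest',d@x,d@y,'expect 0,-.109')
go(.540,-.2026,.1105,-2.9)
print(get_state()['qd'])"
```

```text
[ 0.53823476 -0.30957425  0.139     ] fix x,y of boss rel nest 0.0036491599159437682 -0.10692655995880027 expect 0,-.109
t 20.7333 p [ 0.5419 -0.2026  0.114 ] phi 177.14 tilt 0.04 j6 [-1.1 -1.7] w 0.023603104975109326 F [-0.1 -0.3 -5.1]
tool shift [0.0035 0.0001 0.0019] spin 0.0007
[-0.03226656  0.20280724 -0.04760897 -0.08755261  0.0680872   0.0649858 ]
```

>>> play_rows(series=[0.002,0,0.001,0,0,0,0,0,0,0,0,0,0,0,0,0,0,0,0,0])

```text
time_s: 21.15
tcp_pos: [0.5408, -0.2025, 0.1116]
eef_rot: [29.4, 90.0, -153.4]
contact_force: [0.5, 0.4, -5.3]
gripper_width: 0.0234
```

>>> play_rows(series=[0,0,0,0,0,0,0,0,0,0,0,0,0,0,0,0,0,0,0,0])

```text
time_s: 21.57
tcp_pos: [0.5408, -0.2025, 0.1116]
eef_rot: [32.1, 90.0, -150.7]
contact_force: [1.0, -0.5, -5.3]
gripper_width: 0.0235
```

>>> play_rows(series=[0,0,0,0,0,0,0,0,0,0,0,0,0,0,0,0,0,0,0,0])

```text
time_s: 21.98
tcp_pos: [0.5407, -0.2025, 0.1115]
eef_rot: [7.8, 90.0, -175.1]
contact_force: [-0.6, -0.2, -4.8]
gripper_width: 0.0239
```

```bash
python3 -c "
from h import *
print(close_job())"
```

```text
the job is handed in; nothing more can be done
None
```

I handed the job in after about 22 s of the 58 s allowed, with every step done; `close_job` gave no verdict.

**Stylus and button:**
- I pressed the button with the stylus tip to its end stop. The force reached 13 N, against a 4.5 N spring.
- I then put the stylus back in its holder and let go. A picture just after showed it upright with its collar seated, and a later one showed the button out again.

**Bracket:**
- I chose the smallest of the three brackets; its measured length fits 196 mm.
- I gripped it at its balance point. The opening was 23.6 mm on the 24 mm arm, and the weight was about 0.53 kg.
- It is held about 61 mm above the glass, within about 1 mm of the measured nest point and 0.1° of the window's direction. The tool is within 0.1° of vertical and not moving, and the block is over the wide part.

**Checks that were weak or disagreed:**
- The side camera was about 1.5 pixels (2–4 mm) off the top camera; I corrected for this.
- With that correction, the bracket's boss measured about 4 mm off across the window and 2 mm along it. Both are within the 18 mm limit.
- At the end the stylus was hidden behind the arm, so I could not look at it again. The bracket passed more than 60 mm above it.
- In the last top picture the board, tray, jar, screwdriver and bottle looked unmoved.

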